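Release the gauge balls with the two gate keys

TASK

On the ball feeder, press the two round steel keys on either side of the channel down together, one with each fingertip, and hold both right down until all three steel balls have rolled past the gate and into the catch tray; then let both keys come up and move clear. Do not touch or lift the balls themselves, and leave the other things on the bench where they stand.

Things in the scene. Friction and masses are not known exactly. Their poses are not given: they have to be found in the camera images.
- feeder: bench ball feeder, fixed to the bench, base 300 x 94 mm: a straight aluminium channel (28 mm wide inside) slopes 5 degrees down along the feeder's -x into an open catch tray (107 mm wide inside, black floor, grey walls, its far wall 170 mm from the gate). A grey key housing stands on each side of the channel. Origin on the bench right below the gate; x points up the slope, y across the channel, z up
- key_left_top (a point): centre of the top face of the key on the feeder's +y side: a plain round steel cap, 24 mm across, face level, 72 mm above the bench when up (16 mm proud of its grey housing block, 36 x 30 mm, 56 mm high). Moves with the key
- key_right_top (a point): the same for the key on the feeder's -y side, 64 mm from the other, centre to centre
- key_left (a joint): travel of the +y key in m: 0 up, 0.012 fully down (cap top then 60 mm above the bench, 4 mm proud of its housing). Spring: 1.5 N to start, 5 N fully down. Its blade is clear of the channel from about 0.0095 on
- key_right (a joint): the same for the -y key
- tray_mid (a point): middle of the catch tray's floor, 113 mm down the slope from the gate, about 14 mm above the bench
- gate (a point): point on the channel floor mid-way between the keys, 28 mm above the bench. The gate is two spring-loaded blades, each joined to one key and blocking half the channel: balls pass only while BOTH keys are down, and the gate shuts as soon as a key is let go. Channel walls rise about 48 mm above the bench here, waiting balls to about 59 mm; the balls roll through between the keys
- ball1_center (a point): centre of steel ball 1 (25 mm across, 64 g); the three wait in a row in the channel against the upper side of the gate, ball 1 lowest, ball 3 highest. Once the gate is open they roll into the tray within about two seconds
- ball2_center (a point): centre of steel ball 2 (25 mm across, 64 g); the three wait in a row in the channel against the upper side of the gate, ball 1 lowest, ball 3 highest. Once the gate is open they roll into the tray within about two seconds
- ball3_center (a point): centre of steel ball 3 (25 mm across, 64 g); the three wait in a row in the channel against the upper side of the gate, ball 1 lowest, ball 3 highest. Once the gate is open they roll into the tray within about two seconds
- ring_gauge: loose steel ring, outside 64 mm, bore 36 mm, 22 mm high, lying flat; origin under its centre; a bystander
- plug_gauge: loose dark steel plug standing upright, 28 mm across at the foot, 62 mm tall; origin under its centre; a bystander
- dial_gauge: loose dial indicator on a round steel foot (58 mm), dial 60 mm across, 129 mm tall; origin under its foot; a bystander
- micrometer: loose micrometer lying flat, black U frame about 78 mm wide with a steel barrel, 14 mm high; origin on the bench amid the frame; a bystander
- setting_block: loose steel block with four holes, 50 x 75 x 25 mm; origin under its centre; a bystander
- pot: loose white ceramic pot, 72 mm across, 62 mm tall; origin under its centre; a bystander
- jar: loose clear jar with a black cap, 68 mm across, 85 mm tall; origin under its centre; a bystander
- parts_box: loose open grey plastic box, 75 x 75 x 40 mm; origin under its centre; a bystander

How it is judged:
By the outcome, as a careful person would: the job done as asked, in the order asked, and still so for the second after the job is handed in, with the robot touching nothing.
It also fails if it takes over 32 s, if anything falls off the work surface, if the arm or the gripper's body presses on something with over 40 N, if the wrist force passes 120 N, or if a joint passes its speed limit or range.

ROBOT

A 7-joint arm with a two-finger parallel gripper is mounted at the origin on the work surface. World frame = base frame: x ahead of the robot, y to its left, z up, the work surface at z = 0. Lengths are in m, angles in rad, forces in N, time in s.
With the tool pointing down it reaches from about 0.425 to 0.925 m from the base axis. Payload 6.8 kg.
Tool frame: the origin (TCP) lies on the front face of the gripper's body, between the roots of the fingers; the fingertips stand 73 mm ahead of it and the grasp point (between the pads) lies 54 mm ahead of it; z points along the fingers, x is the direction in which the jaws open and shut, and the axes are right-handed (so a half turn about z gives the same grasp; the last joint's range is limited). The gripper opens to 85 mm and grips with 20 to 120 N. Pads are 22 mm wide; open, the fingers measure 114 mm over their backs; the gripper's body (76 mm by 85 mm) begins 54 mm behind the grasp point. The pads swing forward as they close: fully open they stand 13 mm farther back than shut.
Start: joints at [1.095, 0.477, 0.022, 1.555, -0.011, 1.109, -0.083], TCP at [0.243, -0.63, 0.304] pointing down, gripper open.
Joint ranges: [-2.96, 2.96], [-0.34, 2.1], [-1.41, 1.46], [0.24, 2.44], [-1.37, 4.51], [0.17, 1.92], [-2.96, 2.96]. Speed limits (rad/s): [2.39, 2.39, 3.14, 3.14, 3.14, 3.14, 3.14].

INTERFACE

Orientations are given as a unit quaternion [w, x, y, z].
In Python, from station import get_obs, read_camera, hand_in gives the robot as it stands. The module is installed in compiled form; this text tells all that it offers.
- The arm moves only by the shell command python3 -m creep 'ROWS' [FORCE]. ROWS is JSON, a list that holds one entry, the list of rows, each a list of 7 numbers: the turn, a rotation vector about the tool's x, y, z in rad, then the shift along the tool's x, y, z in m, then the finger opening in m, from 0 to 0.0854. A call has 1 to 20 rows; each row shifts and turns the pose as measured when the row begins, along the tool's axes as they then stand; what a row does not reach is not made up. A row lasts 1/12 s, in which the tool goes at most 41.7 mm and 7.16 degrees, less where a joint would pass 70% of its speed; a pose out of reach is approached as far as the arm can. A call is refused whole if a number of a shift passes 0.0417 or a number of a turn 0.125, either way. A call with a gripper value outside its range is refused whole. The fingers move at their own pace and stop on an object; FORCE is the grip in N (left out, the last holds). Time passes only in rows, so rows that do not move let the fingers close. It gives the time, the measured TCP pose, the force and the opening at its end, in the units of the state.
- get_obs(): the state, without advancing time (a new reading comes with each control period).
- read_camera(name): name is "side" or "top" or "wrist"; returns a dict with "color" (420x560x3 uint8, red, green, blue), "range_z" (420x560 float32, m along the optical axis (not along the pixel's ray), 0 where there is no reading), "fovy" (degrees; the focal length in pixels is half the picture's height over the tangent of half this angle, whatever the lens; pixels are square), "cx", "cy" (the principal point, pixels), "rvec" (rotation vector, rad) and "tvec" (3), from world to camera coordinates, as OpenCV has them. Camera axes: x right, y down, z forward; pixel columns grow to the right and rows downward; lengths in m; the calibration is good to about 2 mm. A picture is of the moment at which its call begins.
- hand_in(): hands the job in, once; it reports no verdict.
The state is a dict: "t": time; "q": joint angles; "joint_vel": joint speeds; "joint_torque": joint torques, N m; "eef_pos": TCP position; "tool_rot": TCP orientation; "contact_force": force on the tool from outside, world axes, zero at the start; "torque": the same for the moment, N m; "gripper_width": opening from 0.0 (shut) to 1.0 (fully open).
Only numpy, scipy, OpenCV 4.12 (cv2) and the standard library are available. Lean on these libraries where they do the work, as an engineer would, in place of code of your own. Each camera call takes 0.05 s, during which the arm holds its last target.

## Working session

There is one attempt and no reset: what is moved stays moved. The work goes in short steps, Python scripts to look and compute and a shell command to move; the robot and the scene stay as the last step left them, time stands still between calls to the robot, and variables do not carry over. Pictures are saved under pics/ and viewed, and the job is handed in when it is done.

```bash
mkdir -p pics; cat > h.py <<'E'
import numpy as np,cv2,pickle
from station import get_obs,read_camera
def snap(n,f):
    c=read_camera(n); cv2.imwrite('pics/'+f+'.png',c['color'][:,:,::-1]); pickle.dump(c,open(f+'.pkl','wb')); return c
def cloud(c):
    f=210/np.tan(np.radians(c['fovy'])/2); R=cv2.Rodrigues(np.array(c['rvec'],float))[0]; t=np.array(c['tvec'],float).ravel()
    v,u=np.mgrid[:420,:560]; z=c['range_z']
    P=np.stack([(u-c['cx'])/f*z,(v-c['cy'])/f*z,z],-1)
    return (P-t)@R
E
python3 - <<'E'
from h import *
for n in('top','side','wrist'):
    c=snap(n,n+'0'); print(n,c['fovy'],c['cx'],c['cy'])
print(get_obs())
E
```

```text
top 47.66165116609908 290.00261734391927 208.72514413983862
side 46.04558084014284 278.2903508943279 215.0823640999525
wrist 68.91942073863802 281.43495916243097 211.2424808101339
{'t': 0.15, 'q': array([ 1.09487594,  0.47762539,  0.0223615 ,  1.55619949, -0.01147607,
        1.10933287, -0.08310236]), 'joint_vel': array([-0.00062931, -0.00355242, -0.0012878 , -0.00275349,  0.00099684,
       -0.00080564, -0.00046063]), 'joint_torque': array([ 3.87655338e-03, -5.96928406e+01,  1.61082700e+00, -2.81488270e+01,
        1.27135834e-02,  6.59352067e-03, -7.19982324e-06]), 'eef_pos': array([ 0.24257888, -0.62952606,  0.30314962]), 'tool_rot': array([-3.51580333e-04,  8.24498045e-01, -5.65864346e-01, -6.26433841e-04]), 'contact_force': array([ 0.72245929, -1.35673037, -0.34098226]), 'torque': array([-0.01796917,  0.01803929,  0.01518037]), 'gripper_width': 1.0007943498430185}
```

View pics/top0.png

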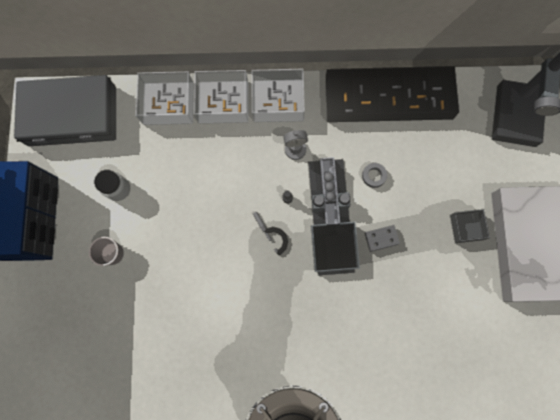

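View pics/side0.png

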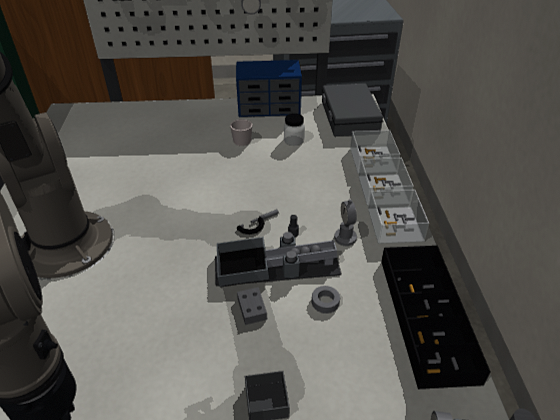

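View pics/wrist0.png

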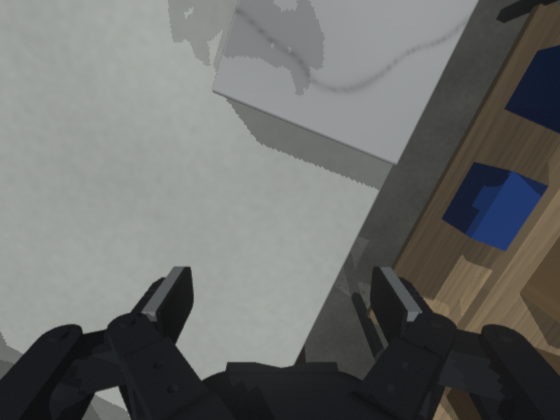

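The top view shows the feeder's keys near (319,200) and (345,200), the balls near (329,170–195) and the tray at (334,247). The dial gauge at (295,145) and the ring at (373,176) stand nearby. Next I measure these.

```bash
python3 - <<'E'
from h import *
c=pickle.load(open('top0.pkl','rb')); P=cloud(c)
im=c['color'][125:285,230:400,::-1]; cv2.imwrite('pics/topz.png',cv2.resize(im,None,fx=4.4,fy=3.7,interpolation=cv2.INTER_CUBIC)[:600])
for u,v in[(319,200),(345,200),(329,169),(329,182),(330,193),(334,247),(295,135),(373,176),(287,197)]: print(u,v,P[v,u].round(4))
for n in('top','side'):
    c=pickle.load(open(n+'0.pkl','rb')); P=cloud(c).reshape(-1,3)
    R=(P[:,0]>.45)&(P[:,0]<.8)&(abs(P[:,1]+.1)<.15)
    Q=P[R&(P[:,2]>.068)&(P[:,2]<.076)&(P[:,0]<.72)]
    ok,lab,cen=cv2.kmeans(Q[:,:2].astype(np.float32),2,None,(3,50,1e-4),5,0)
    for i in(0,1): q=Q[lab.ravel()==i]; print(n,len(q),np.median(q,0).round(4),((q.max(0)+q.min(0))/2).round(4),np.ptp(q,0).round(4))
E
```

```text
319 200 [ 0.5642 -0.0769  0.0768]
345 200 [ 0.5631 -0.1408  0.0745]
329 169 [ 0.6536 -0.1078  0.0368]
329 182 [ 0.615  -0.1051  0.0534]
330 193 [ 0.5863 -0.1064  0.0543]
334 247 [ 0.4548 -0.1143  0.016 ]
295 135 [ 0.7168 -0.0218  0.1212]
373 176 [ 0.6413 -0.2255  0.003 ]
287 197 [0.5785 0.0014 0.055 ]
top 136 [ 0.568  -0.0874  0.0724] [ 0.5687 -0.1093  0.072 ] [0.0261 0.0841 0.0078]
top 18 [ 0.7088 -0.028   0.0722] [ 0.7094 -0.0243  0.0722] [0.0073 0.0405 0.007 ]
side 16 [ 0.71   -0.0345  0.0726] [ 0.7111 -0.0303  0.072 ] [0.0091 0.0409 0.0074]
side 125 [ 0.5682 -0.1333  0.0713] [ 0.569  -0.111   0.0716] [0.0264 0.0891 0.0071]
```

```bash
python3 - <<'E'
from h import *
c=pickle.load(open('side0.pkl','rb'));cv2.imwrite('pics/sidez.png',cv2.resize(c['color'][190:320,200:370,::-1],None,fx=4.4,fy=4.4,interpolation=cv2.INTER_CUBIC))
E
```

```text
(no output)
```

View pics/topz.png

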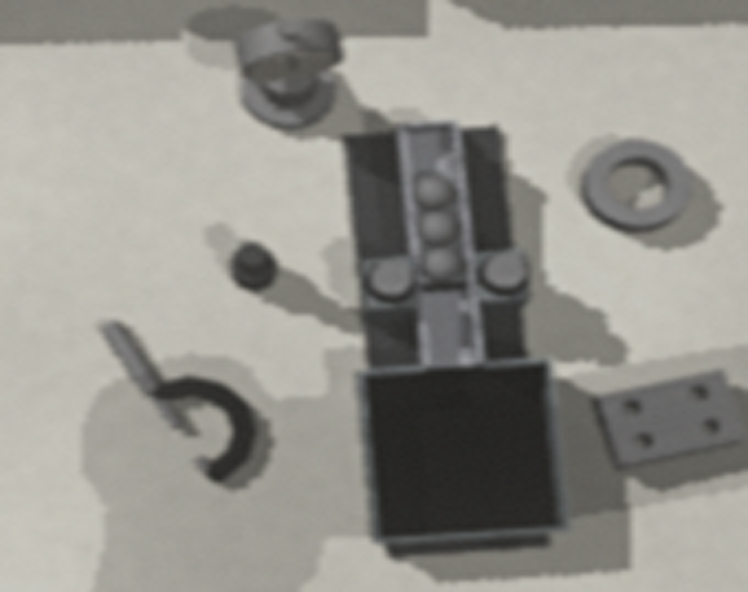

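View pics/sidez.png

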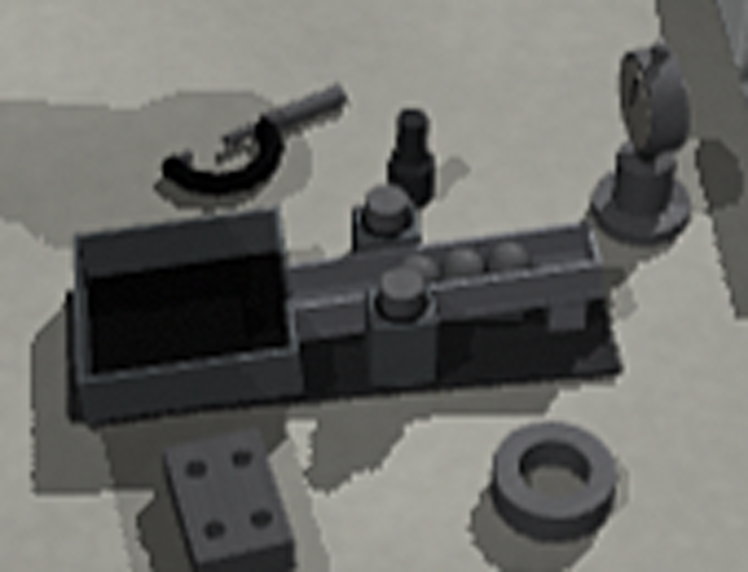

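```bash
cat > keys.py <<'E'
from h import *
def keys(c,zlo=.066,zhi=.078):
    P=cloud(c).reshape(-1,3); out=[]
    for y0,y1 in((-.098,-.055),(-.165,-.12)):
        q=P[(P[:,0]>.54)&(P[:,0]<.6)&(P[:,1]>y0)&(P[:,1]<y1)&(P[:,2]>zlo)&(P[:,2]<zhi)]
        if len(q)<10: print('none');continue
        (cx,cy),r=cv2.minEnclosingCircle(q[:,:2].astype(np.float32)); print(len(q),np.median(q,0).round(4),q.mean(0).round(4),'circ',round(cx,4),round(cy,4),round(r,4)); out.append(q.mean(0))
    d=out[0]-out[1]; m=(out[0]+out[1])/2; print('mid',m.round(4),'dist',np.hypot(*d[:2]).round(4),'yaw',np.degrees(np.arctan2(-d[0],d[1])).round(2)); return out
E
python3 - <<'E'
from keys import *
for n in('top','side'):
    c=pickle.load(open(n+'0.pkl','rb')); print(n); keys(c)
c=pickle.load(open('top0.pkl','rb')); P=cloud(c)
# tray rim/edges yaw: base edges
o=get_obs(); from scipy.spatial.transform import Rotation as Ro
q=o['tool_rot']; print(Ro.from_quat(q[[1,2,3,0]]).as_matrix().round(3))
E
```

```text
top
75 [ 0.5659 -0.0772  0.0723] [ 0.5664 -0.0772  0.0717] circ 0.5666 -0.0777 0.012
74 [ 0.5692 -0.1411  0.0724] [ 0.5693 -0.1409  0.0721] circ 0.5697 -0.1406 0.0122
mid [ 0.5678 -0.109   0.0719] dist 0.0637 yaw 2.6
side
68 [ 0.5665 -0.0817  0.0708] [ 0.5665 -0.0811  0.0708] circ 0.5657 -0.0795 0.0132
73 [ 0.5704 -0.1443  0.0713] [ 0.5702 -0.1448  0.0709] circ 0.5704 -0.1439 0.0122
mid [ 0.5684 -0.1129  0.0709] dist 0.0639 yaw 3.34
[[ 0.36  -0.933 -0.001]
 [-0.933 -0.36   0.001]
 [-0.001  0.    -1.   ]]
```

```bash
python3 -m creep '[[[0,0,0,-0.0245,-0.0327,0,0.053],[0,0,0,-0.0245,-0.0327,0,0.053],[0,0,0,-0.0245,-0.0327,0,0.053],[0,0,0,-0.0245,-0.0327,0,0.053],[0,0,0,-0.0245,-0.0327,0,0.053],[0,0,0,-0.0245,-0.0327,0,0.053],[0,0,0,-0.0245,-0.0327,0,0.053],[0,0,0,-0.0245,-0.0327,0,0.053],[0,0,0,-0.0245,-0.0327,0,0.053],[0,0,0,-0.0245,-0.0327,0,0.053],[0,0,0,-0.0245,-0.0327,0,0.053],[0,0,0,-0.0245,-0.0327,0,0.053],[0,0,0,0,0,0,0.053],[0,0,0.106,0,0,0,0.053],[0,0,0.106,0,0,0,0.053],[0,0,0.106,0,0,0,0.053],[0,0,0,0,0,0,0.053]]]'
cat > go.py <<'E'
import sys
from h import *
from scipy.spatial.transform import Rotation as Ro
def rel(x,y,z,yaw):
    o=get_obs(); R=Ro.from_quat(o['tool_rot'][[1,2,3,0]]).as_matrix()
    a=np.radians(yaw); X=np.array([np.sin(a),-np.cos(a),0]); Z=np.array([0,0,-1.]); T=np.stack([X,np.cross(Z,X),Z],1)
    print('t',o['t'],'pos',o['eef_pos'].round(4),'F',o['contact_force'].round(2),'w',o['gripper_width'])
    print('shift',(R.T@(np.array([x,y,z])-o['eef_pos'])).round(4),'turn',Ro.from_matrix(R.T@T).as_rotvec().round(4))
E
python3 -c "
from go import *
rel(.568,-.111,.2,2.9)"
```

```text
t: 1.57
eef_pos: [0.5079, -0.1997, 0.2969]
tool_rot: [0.001, 0.72, -0.694, -0.004]
contact_force: [0.0, 0.3, -0.5]
gripper_width: 0.62
t 1.5667 pos [ 0.5079 -0.1997  0.2969] F [ 0.01  0.29 -0.47] w 0.6195972402367984
shift [-0.086  -0.064   0.0968] turn [ 0.0069  0.0042 -0.0137]
```

```bash
python3 -m creep '[[[0.003,0.002,-0.007,-0.0215,-0.016,0.024,0.053],[0.003,0.002,-0.007,-0.0215,-0.016,0.024,0.053],[0,0,0,-0.0215,-0.016,0.024,0.053],[0,0,0,-0.0215,-0.016,0.024,0.053],[0,0,0,0,0,0,0.053]]]'
python3 -c "
from go import *
from keys import keys
rel(.568,-.111,.2,2.9)
c=snap('wrist','wrist1'); keys(c)
c=snap('side','side1');cv2.imwrite('pics/side1z.png',cv2.resize(c['color'][130:320,200:400,::-1],None,fx=3.1,fy=3.1,interpolation=cv2.INTER_CUBIC))"
```

```text
t: 1.98
eef_pos: [0.5698, -0.1124, 0.1993]
tool_rot: [-0.001, 0.728, -0.686, 0.003]
contact_force: [-0.1, 0.9, 0.7]
gripper_width: 0.621
t 1.9833 pos [ 0.5698 -0.1124  0.1993] F [-0.09  0.94  0.71] w 0.6214487754012463
shift [-0.0015  0.0017 -0.0008] turn [-0.0049 -0.0036  0.0095]
902 [ 0.5663 -0.0782  0.0716] [ 0.5661 -0.0783  0.0714] circ 0.5653 -0.0779 0.0122
895 [ 0.5696 -0.1413  0.0716] [ 0.5695 -0.1413  0.0714] circ 0.5685 -0.1417 0.012
mid [ 0.5678 -0.1098  0.0714] dist 0.0631 yaw 3.11
```

View pics/wrist1.png

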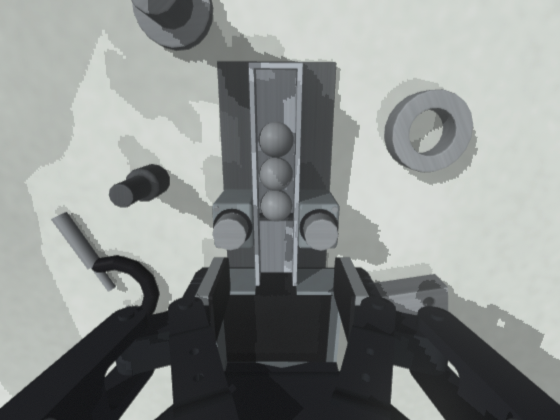

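View pics/side1z.png

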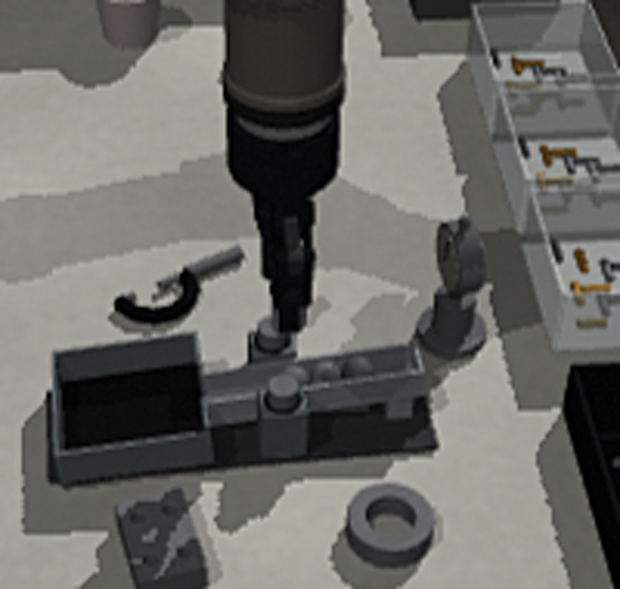

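The wrist view puts both key caps at (232,230) and (319,230) with the balls between them. The fingertips are at about (215,265) and (345,265). I'll measure the tips in the tool frame.

```bash
python3 - <<'E'
from go import *
c=pickle.load(open('wrist1.pkl','rb'));P=cloud(c);o=get_obs();R=Ro.from_quat(o['tool_rot'][[1,2,3,0]]).as_matrix()
T=(P-o['eef_pos'])@R; T=T[(c['range_z']>0)]
for s in(-1,1):
    q=T[(T[:,2]>.03)&(T[:,2]<.085)&(s*T[:,0]>.01)&(abs(T[:,0])<.07)&(abs(T[:,1])<.03)]
    print(s,len(q),q.min(0).round(4),q.max(0).round(4))
    for a in np.arange(.04,.076,.005):
        k=q[(q[:,2]>a)&(q[:,2]<a+.005)]
        if len(k): print(round(a,3),len(k),k.min(0).round(4),k.max(0).round(4))
print(o['torque'])
E
```

```text
-1 2083 [-0.0516 -0.0126  0.0301] [-0.0298  0.0124  0.0727]
0.04 310 [-0.044  -0.0113  0.04  ] [-0.03    0.0116  0.045 ]
0.045 295 [-0.0438 -0.0114  0.045 ] [-0.03    0.0116  0.05  ]
0.05 247 [-0.044  -0.0111  0.05  ] [-0.03    0.0118  0.055 ]
0.055 230 [-0.044  -0.0111  0.055 ] [-0.0299  0.0112  0.06  ]
0.06 202 [-0.0437 -0.0111  0.06  ] [-0.03    0.0124  0.065 ]
0.065 136 [-0.0424 -0.0109  0.065 ] [-0.0301  0.0113  0.0699]
0.07 27 [-0.0366 -0.0094  0.07  ] [-0.0302  0.0091  0.0727]
1 2097 [ 0.0223 -0.0132  0.03  ] [0.0426 0.012  0.0731]
0.04 299 [ 0.0225 -0.0116  0.04  ] [0.0364 0.0111 0.045 ]
0.045 287 [ 0.0224 -0.0116  0.045 ] [0.0364 0.0115 0.05  ]
0.05 263 [ 0.0225 -0.0116  0.05  ] [0.0365 0.0113 0.055 ]
0.055 241 [ 0.0224 -0.0114  0.055 ] [0.0363 0.0118 0.06  ]
0.06 198 [ 0.0224 -0.0112  0.06  ] [0.0362 0.012  0.065 ]
0.065 136 [ 0.0224 -0.0114  0.065 ] [0.0343 0.0112 0.0699]
0.07 29 [ 0.0226 -0.0097  0.07  ] [0.0245 0.0079 0.0731]
[-0.05575157  0.03982943 -0.02341432]
```

```bash
python3 -m creep '[[[-0.005,-0.003,0.009,0,0.0016,0.015,0.06],[0,0,0,0,0,0.015,0.06],[0,0,0,0,0,0.012,0.06],[0,0,0,0,0,0,0.06]]]'
python3 -c "
from go import *
from keys import keys
rel(.568,-.112,.146,3)
c=snap('side','side2');cv2.imwrite('pics/side2z.png',cv2.resize(c['color'][190:320,200:370,::-1],None,fx=4.4,fy=4.4,interpolation=cv2.INTER_CUBIC))
c=snap('wrist','wrist2'); keys(c)"
```

```text
t: 2.42
eef_pos: [0.5676, -0.1237, 0.1612]
tool_rot: [0.001, 0.722, -0.692, 0.005]
contact_force: [-1.0, -0.2, 0.0]
gripper_width: 0.703
t 2.4167 pos [ 0.5676 -0.1237  0.1612] F [-1.01 -0.23  0.04] w 0.7033864286447926
shift [-0.0118 -0.0009  0.0151] turn [-0.0059 -0.0077 -0.009 ]
1089 [ 0.5681 -0.0774  0.0716] [ 0.5679 -0.0778  0.0713] circ 0.5651 -0.0781 0.012
1292 [ 0.5699 -0.1414  0.0716] [ 0.5698 -0.1414  0.0714] circ 0.5686 -0.1417 0.0121
mid [ 0.5688 -0.1096  0.0713] dist 0.0637 yaw 1.75
```

View pics/side2z.png

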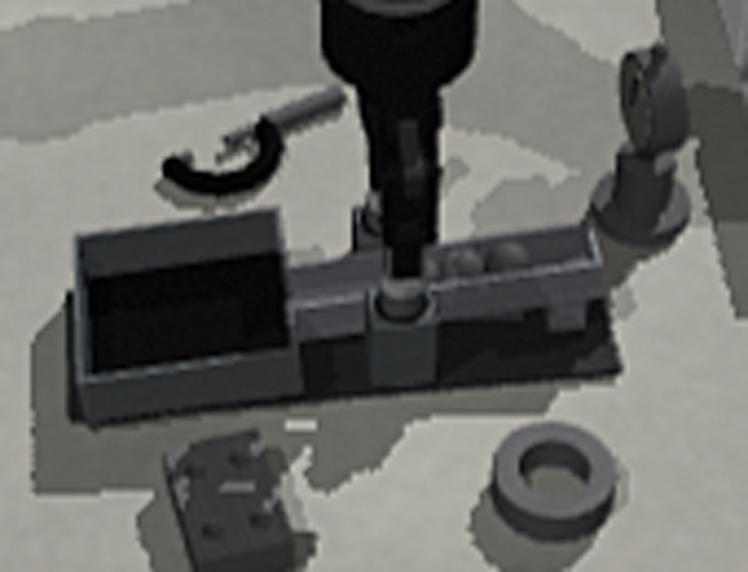

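View pics/wrist2.png

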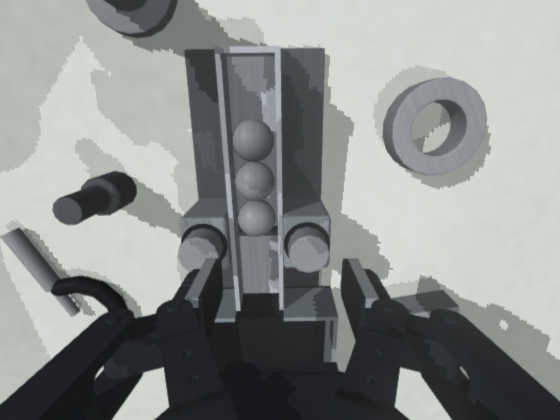

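The side view shows the near finger over the right cap but shifted. The wrist view shows the hand about 11 mm too far toward -y. I'll let it settle and then correct.

```bash
python3 -m creep '[[[0,0,0,0,0,0,0.06],[0,0,0,0,0,0,0.06]]]'; python3 -c "
from go import *
rel(.568,-.112,.15,3);print(get_obs()['joint_vel'].round(3))"
```

```text
t: 2.68
eef_pos: [0.5692, -0.1246, 0.1645]
tool_rot: [-0.001, 0.722, -0.692, 0.007]
contact_force: [0.9, 0.2, 0.1]
gripper_width: 0.704
t 2.6833 pos [ 0.5692 -0.1246  0.1645] F [0.87 0.17 0.07] w 0.7040728650639848
shift [-0.0128  0.0008  0.0144] turn [-0.0104 -0.0088 -0.0102]
[ 0.003 -0.011 -0.    -0.008 -0.004  0.002  0.004]
```

```bash
python3 -m creep '[[[-0.01,-0.009,-0.010,-0.0128,0.001,0.005,0.06]]]'; python3 -c "
from go import *
rel(.568,-.112,.15,3)"; python3 -m creep '[[[0,0,0,0,0,0,0.06]]]'; python3 -c "
from go import *
rel(.568,-.112,.15,3)"
```

```text
t: 2.77
eef_pos: [0.5684, -0.1144, 0.1609]
tool_rot: [-0.001, 0.724, -0.69, 0.002]
contact_force: [0.3, -0.9, -0.4]
gripper_width: 0.701
t 2.7667 pos [ 0.5684 -0.1144  0.1609] F [ 0.31 -0.87 -0.35] w 0.7012724996078031
shift [-0.0025  0.0003  0.0109] turn [-0.0032 -0.0019 -0.0037]
t: 2.85
eef_pos: [0.5682, -0.1114, 0.1606]
tool_rot: [-0.001, 0.725, -0.688, 0.001]
contact_force: [-0.4, 0.4, -0.3]
gripper_width: 0.7
t 2.85 pos [ 0.5682 -0.1114  0.1606] F [-0.35  0.44 -0.3 ] w 0.6997433954711408
shift [0.0006 0.0003 0.0106] turn [-0.0023  0.0006 -0.0004]
```

```bash
python3 -m creep '[[[0,0,0,0,0,0.008,0.06],[0,0,0,0,0,0.002,0.06]]]'; python3 -c "
from go import *
rel(.568,-.112,.146,3)
c=snap('wrist','wrist3');o=get_obs();P=cloud(c);R=Ro.from_quat(o['tool_rot'][[1,2,3,0]]).as_matrix()
T=(P-o['eef_pos'])@R
from keys import keys
k=keys(c); print([((q-o['eef_pos'])@R).round(4) for q in k])
T=T.reshape(-1,3)
for s in (-1,1):
  q=T[(T[:,2]>.045)&(T[:,2]<.06)&(s*T[:,0]>.01)&(abs(T[:,0])<.07)&(abs(T[:,1])<.03)]; print(q.min(0),q.max(0))
snap('side','side3')"
```

```text
t: 3.02
eef_pos: [0.569, -0.1103, 0.1509]
tool_rot: [-0.002, 0.726, -0.688, 0.001]
contact_force: [-0.9, -0.2, -0.4]
gripper_width: 0.704
t 3.0167 pos [ 0.569  -0.1103  0.1509] F [-0.94 -0.18 -0.41] w 0.7037436398778611
shift [0.0017 0.0011 0.0049] turn [-0.0043  0.0007  0.0014]
989 [ 0.5699 -0.0816  0.0715] [ 0.5686 -0.0804  0.0711] circ 0.5654 -0.0781 0.0121
1111 [ 0.5719 -0.139   0.0716] [ 0.5709 -0.139   0.0712] circ 0.5686 -0.1415 0.0122
mid [ 0.5698 -0.1097  0.0712] dist 0.0586 yaw 2.23
[array([-0.0301, -0.0008,  0.0798]), array([0.0286, 0.0001, 0.0797])]
[-0.04277564 -0.01040979  0.04502359] [-0.02856471  0.01221696  0.05993649]
[ 0.03071147 -0.01056869  0.04501449] [0.04484959 0.01271316 0.05998679]
```

View pics/wrist3.png

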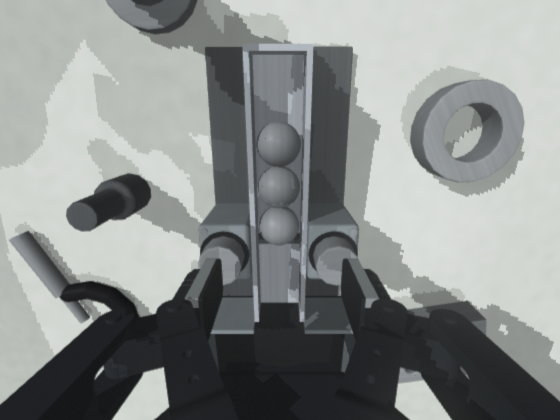

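Both tips now sit over their caps, at (210,270) and (355,270), symmetric about the channel. I press next.

```bash
python3 -m creep '[[[0,0,0,-0.0008,0.0018,0.003,0.057],[0,0,0,0,0,0.005,0.057],[0,0,0,0,0,0.005,0.057]]]'; python3 -c "
from go import *
rel(.567,-.111,.133,3);print(get_obs()['torque'])"
```

```text
t: 3.37
eef_pos: [0.568, -0.1104, 0.1383]
tool_rot: [-0.002, 0.726, -0.688, 0.002]
contact_force: [-1.1, 0.5, 3.5]
gripper_width: 0.664
t 3.3667 pos [ 0.568  -0.1104  0.1383] F [-1.1   0.54  3.49] w 0.6643935598974635
shift [0.0005 0.0011 0.0053] turn [-0.0066 -0.0004  0.0005]
[ 0.03599673  0.1314324  -0.05126048]
```

```bash
python3 -m creep '[[[0,0,0,0,0.001,0.006,0.057],[0,0,0,0,0,0.005,0.057],[0,0,0,0,0,0.003,0.057]]]'; python3 -c "
from go import *
rel(.567,-.111,.126,3);print(get_obs()['torque'])"
```

```text
t: 3.62
eef_pos: [0.5682, -0.1104, 0.1276]
tool_rot: [-0.002, 0.725, -0.688, 0.003]
contact_force: [-20.8, 3.6, 63.0]
gripper_width: 0.668
t 3.6167 pos [ 0.5682 -0.1104  0.1276] F [-20.79   3.56  63.  ] w 0.6678726080429139
shift [0.0005 0.0012 0.0016] turn [-0.0078 -0.0012 -0.0002]
[0.7776712  4.57154818 0.05578608]
```

```bash
python3 -m creep '[[[0,0,0,0,0,0,0.057]]]'; python3 -c "
from go import *
rel(.567,-.111,.126,3)
c=snap('wrist','wrist4');snap('side','side4')"
```

```text
t: 3.7
eef_pos: [0.568, -0.1104, 0.1293]
tool_rot: [-0.002, 0.725, -0.688, 0.003]
contact_force: [-3.5, 0.6, 9.7]
gripper_width: 0.666
t 3.7 pos [ 0.568  -0.1104  0.1293] F [-3.54  0.61  9.67] w 0.6663568801054194
shift [0.0006 0.0011 0.0033] turn [-0.0074 -0.0015 -0.0004]
```

View pics/wrist4.png

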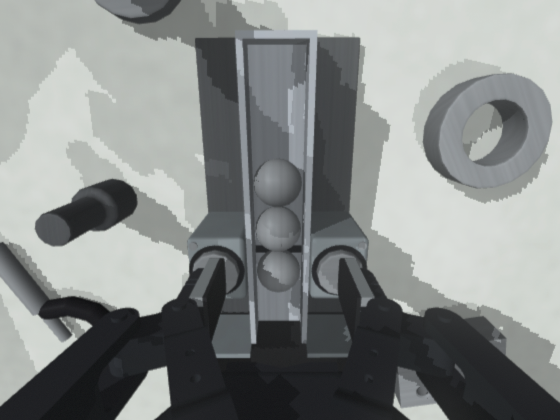

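The gate is open: ball 1 at (278,270) is rolling between the keys. Force is 9.7 N, which is right at the bottom. I need to keep pressing while the force stays moderate.

```bash
python3 -m creep '[[[0,0,0,0,0,0.0008,0.057],[0,0,0,0,0,0.0005,0.057]]]'; python3 -c "
from go import *
rel(.567,-.111,.126,3)"
```

```text
t: 3.97
eef_pos: [0.568, -0.1103, 0.1286]
tool_rot: [-0.002, 0.725, -0.689, 0.003]
contact_force: [-2.9, 0.9, 9.3]
gripper_width: 0.665
t 3.9667 pos [ 0.568  -0.1103  0.1286] F [-2.86  0.86  9.31] w 0.665414097557583
shift [0.0006 0.0011 0.0026] turn [-0.0084 -0.0017 -0.0005]
```

```bash
python3 -m creep '[[[0,0,0,0,0,0.0015,0.057],[0,0,0,0,0,0.001,0.057]]]'; python3 -c "
from go import *
rel(.567,-.111,.126,3)"
```

```text
t: 4.13
eef_pos: [0.568, -0.1103, 0.1282]
tool_rot: [-0.002, 0.725, -0.689, 0.004]
contact_force: [-6.0, 0.6, 16.6]
gripper_width: 0.669
t 4.1333 pos [ 0.568  -0.1103  0.1282] F [-5.96  0.62 16.59] w 0.6692111335799384
shift [0.0006 0.0011 0.0022] turn [-0.0082 -0.002  -0.0011]
```

Bottomed at about 17 N. I'll hold at that level.

```bash
python3 -m creep '[[[0,0,0,0,0,0.001,0.057],[0,0,0,0,0,0.001,0.057],[0,0,0,0,0,0.001,0.057],[0,0,0,0,0,0.001,0.057]]]'; python3 -c "
from go import *
rel(.567,-.111,.126,3)"
```

```text
t: 4.47
eef_pos: [0.568, -0.1103, 0.1282]
tool_rot: [-0.002, 0.725, -0.689, 0.004]
contact_force: [-5.7, 1.0, 15.2]
gripper_width: 0.669
t 4.4667 pos [ 0.568  -0.1103  0.1282] F [-5.65  1.02 15.16] w 0.6686286414802997
shift [0.0007 0.0011 0.0022] turn [-0.0083 -0.0028 -0.0015]
```

Stable. Hold for about 1.7 s and look.

```bash
python3 -m creep '[[[0,0,0,0,0,0.001,0.057],[0,0,0,0,0,0.001,0.057],[0,0,0,0,0,0.001,0.057],[0,0,0,0,0,0.001,0.057],[0,0,0,0,0,0.001,0.057],[0,0,0,0,0,0.001,0.057],[0,0,0,0,0,0.001,0.057],[0,0,0,0,0,0.001,0.057],[0,0,0,0,0,0.001,0.057],[0,0,0,0,0,0.001,0.057],[0,0,0,0,0,0.001,0.057],[0,0,0,0,0,0.001,0.057],[0,0,0,0,0,0.001,0.057],[0,0,0,0,0,0.001,0.057],[0,0,0,0,0,0.001,0.057],[0,0,0,0,0,0.001,0.057],[0,0,0,0,0,0.001,0.057],[0,0,0,0,0,0.001,0.057],[0,0,0,0,0,0.001,0.057],[0,0,0,0,0,0.001,0.057]]]'; python3 -c "
from go import *
rel(.567,-.111,.126,3)
snap('wrist','wrist5');c=snap('side','side5');cv2.imwrite('pics/side5z.png',cv2.resize(c['color'][190:320,200:370,::-1],None,fx=4.4,fy=4.4,interpolation=cv2.INTER_CUBIC))"
```

```text
t: 6.13
eef_pos: [0.568, -0.11, 0.1284]
tool_rot: [-0.001, 0.725, -0.689, 0.006]
contact_force: [-4.6, 0.4, 14.7]
gripper_width: 0.667
t 6.1333 pos [ 0.568  -0.11    0.1284] F [-4.56  0.41 14.71] w 0.6671266456137728
shift [0.0009 0.0011 0.0024] turn [-0.0089 -0.0072 -0.0017]
```

View pics/wrist5.png

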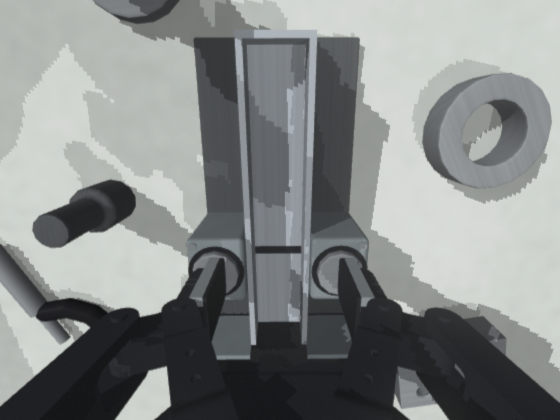

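View pics/side5z.png

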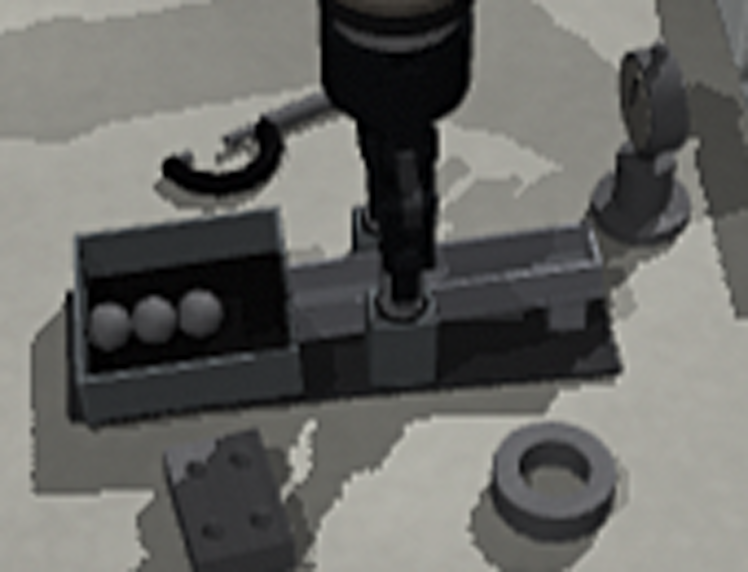

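The channel is empty, and the side view shows all three balls in the tray at (110,325), (155,318) and (200,312). I release straight up.

```bash
python3 -m creep '[[[0,0,0,0,0,-0.008,0.057],[0,0,0,0,0,-0.015,0.057],[0,0,0,0,0,-0.02,0.057],[0,0,0,0,0,-0.03,0.057],[0,0,0,0,0,-0.03,0.057],[0,0,0,0,0,-0.03,0.057],[0,0,0,0,0,-0.02,0.057],[0,0,0,0,0,0,0.057],[0,0,0,0,0,0,0.057],[0,0,0,0,0,0,0.057],[0,0,0,0,0,0,0.057],[0,0,0,0,0,0,0.057],[0,0,0,0,0,0,0.057]]]'; python3 -c "
from go import *
from keys import keys
rel(.567,-.111,.28,3)
c=snap('wrist','wrist6');keys(c);c=snap('side','side6');keys(c);cv2.imwrite('pics/side6z.png',cv2.resize(c['color'][190:320,200:370,::-1],None,fx=4.4,fy=4.4,interpolation=cv2.INTER_CUBIC))
d=pickle.load(open('side0.pkl','rb'));m=(abs(c['color'].astype(int)-d['color']).max(2)>40).astype(np.uint8)*255;cv2.imwrite('pics/diff.png',m)"
```

```text
t: 7.32
eef_pos: [0.5638, -0.1098, 0.2792]
tool_rot: [0.002, 0.724, -0.689, 0.002]
contact_force: [0.1, 0.1, 0.1]
gripper_width: 0.664
t 7.3167 pos [ 0.5638 -0.1098  0.2792] F [0.09 0.1  0.06] w 0.663608633602279
shift [ 0.0013 -0.0031 -0.0008] turn [ 0.0009 -0.0062 -0.0029]
497 [ 0.5657 -0.0782  0.0717] [ 0.5656 -0.0781  0.0716] circ 0.5648 -0.0781 0.012
496 [ 0.5691 -0.1414  0.0717] [ 0.5691 -0.1415  0.0715] circ 0.5684 -0.1417 0.0119
mid [ 0.5674 -0.1098  0.0715] dist 0.0634 yaw 3.2
67 [ 0.5673 -0.0821  0.0713] [ 0.5667 -0.0813  0.0711] circ 0.5662 -0.08 0.0135
76 [ 0.5706 -0.1453  0.071 ] [ 0.5704 -0.1449  0.0709] circ 0.5704 -0.1434 0.0131
mid [ 0.5686 -0.1131  0.071 ] dist 0.0638 yaw 3.29
```

View pics/side6.png

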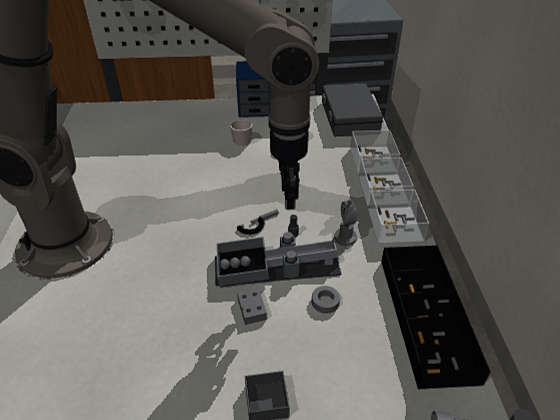

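View pics/wrist6.png

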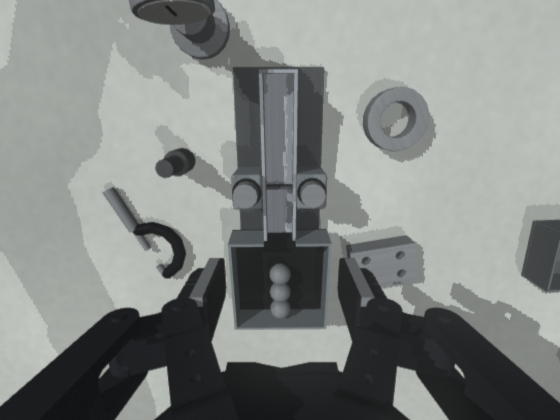

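Both keys are back up at about 72 mm. The three balls lie in the tray (wrist view 280,272–310), the bystanders stand as before, and the arm is clear.

```bash
python3 -c "
from station import hand_in
print(hand_in())"
```

```text
the job is handed in; nothing more can be done
None
```

I pressed both keys down together, one fingertip on each, and held them until all three balls had rolled into the catch tray. Then I lifted straight up, about 150 mm clear, and handed the job in at about 7.4 s of the 32 s allowed.

- **Last checks:** Both key caps measured about 71–72 mm, so they are fully up. All three balls are in the tray and the channel is empty. The contact force was about 0 N. In the side and wrist views the other items look to be where they stood. I judged that by eye, and the jar is hidden behind the arm in the last side view.
- **Hand drift:** The hand moved about 11 mm sideways on the way down. I corrected it before touching the keys.
- **Force peak:** The wrist force reached at least 63 N for a moment when the keys hit bottom, under the 120 N limit. It then eased to about 9–10 N for roughly 0.3 s, where the keys may have been slightly short of fully down. The gate was open in the picture from the start of that spell. For the rest of the hold it was about 15 N.
- **Camera disagreement:** The side camera placed the keys 3–4 mm away from where the other two cameras did. I went by the wrist and top views.

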